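# Hang a slide carrier level on a dip stand and work the sprung dip plunger

## Task

Trial dip before the stain is poured: lift the loaded slide carrier out of its sloped rest and hang it on the pin of the dip stand by the one of its five holes that makes it hang level as it is loaded now (one cassette is full, two are empty), and let go. Then push the sprung plunger fully down with the carrier on it, so that it dips level into the dish, hold it down for a good second and let it come right up again. Leave the carrier hanging level with its cassettes in it; it must not knock against the dish, and the other things on the bench stay where they are.

Things in the scene. Friction and masses are not known exactly. Their poses are not given: they have to be found in the camera images.
- carrier: white slide carrier like a small open toolbox: tray 40 wide (x) x 135 long (y), walls 34 high, three pockets at y = -44, 0, +44, floor 4 thick; end straps carry an upright hanger bar along y. 0.13 kg empty, balanced at y = 0; same both ways round. Origin: centre of the tray's underside; z points up to the bar. It starts leaning 32 degrees in the rest
- bar_top (a point): middle of the top edge of the carrier's hanger bar (blue grip band), 152 above the tray's underside, axes as the carrier's. The bar is a flat plate 10 thick (x), 135 long (y) and 60 high, so its lower edge is 92 above the underside
- middle_hole (a point): centre of the middle hole of the hanger bar, 106 above the tray's underside. Five round holes, 17 wide, go through the bar along the carrier's x; their centres lie at y = -44, -22, 0, +22, +44 at this height
- full_cassette: black frame cassette 31 x 38 x 77 full of glass slides with orange ends, 0.24 kg (10 % more or less), loose in one pocket of the carrier with 1.5 play; origin: centre of its underside. In an end pocket it puts the balance point of the loaded carrier 22 off the middle towards that end, in the middle pocket at the middle; balance point about 45 above the carrier's underside
- empty_cassette_a: empty black frame cassette 31 x 38 x 77, 0.03 kg, loose in another pocket of the carrier; origin: centre of its underside
- empty_cassette_b: empty black frame cassette like the other one, in the remaining pocket; origin: centre of its underside
- drain_rest: grey sloped rest 120 x 170, fixed; the carrier stands in it leaning 32 degrees from vertical towards the rest's -x (roughly to the robot), its long side along the rest's y, its origin at x = 25, z = 36. Tilted ledges 160 long hold it, the front one 42 high, the end cheeks 24; it comes out freely along its own z. Origin: centre of the underside
- dip_stand: fixed stand: white base plate 235 (x = -67 to +168) x 250 (y) x 12; on it the dish in front, and at x = 128 the spring tube with the plunger between two guide rods (y = -36 and +36, 195 high). Origin: on the bench under the hanging place of the pin; x points from there to the plunger, away from the robot
- dish: empty clear glass staining dish, 100 (x) x 236 (y) x 64, walls 4, open on top, fixed on the stand's base under the hanging place; rim 76 above the bench. Origin: centre of its underside, 12 above the bench; axes as the stand's
- pin (a point): hanging place on the pin's centre line, 205 above the bench with the plunger up; axes as the stand's. The pin is a level steel bar 8 thick pointing along -x; its tapered nose (10 thick at its root, 4 at the tip) reaches 29 in front of this point; a stop collar 22 wide is 26 behind, the carriage (104 wide) 106 behind. A carrier hung by any hole has its underside 110 below this point, 19 above the dish's rim
- knob_top (a point): centre of the top of the plunger's blue palm knob (46 wide, its flat top 32), 128 behind the pin point, 292 above the bench with the plunger up
- plunger (a joint): travel of the sprung plunger; knob, carriage and pin go straight down together: 0 up, 0.060 m fully down on its stop. It springs up by itself, damped (70 N s/m). Empty, about 9.5 N starts it and 14 N holds it down; 4 N less with the loaded carrier on the pin
- comb_rack: bystander: black sample carrier with a white comb top, 115 x 260 x 68, loose; origin under its centre, long side along its y
- stain_bottle: bystander: amber bottle, 62 wide, 165 high, loose; origin under its centre
- label_roll: bystander: white roll 58 wide, 24 high, loose; origin under its centre
- bench_timer: bystander: white timer 64 x 64 x 22, loose; origin under its centre
Not all that is in view belongs to the job. Leave any red look-alike of the empty_cassette_b alone.

How it is judged:
By the outcome, as a careful person would: the job done as asked, in the order asked, and still so for the second after the job is handed in, with the robot touching nothing.
It also fails if it takes over 61 s, if anything falls off the work surface, if the arm or the gripper's body presses on something with over 40 N, if the wrist force passes 120 N, or if a joint passes its speed limit or range.

## Robot

A 6-joint arm with a two-finger parallel gripper is mounted at the origin on a cart in front of the work surface, level with it; the furniture and walls round the work are solid. World frame = base frame: x ahead of the robot, y to its left, z up, the work surface at z = 0. Lengths are in m, angles in rad, forces in N, time in s.
With the tool pointing down it reaches from about 0.275 to 0.875 m from the base axis. Payload 12.5 kg.
Tool frame: the origin (TCP) lies at the very end of the fingers, on their centre line; the grasp point (between the pads) lies 19 mm behind it; x points along the fingers, y is the direction in which the jaws open and shut, and the axes are right-handed (so a half turn about x gives the same grasp; the last joint's range is limited). The gripper opens to 85 mm and grips with 20 to 120 N. Pads are 22 mm wide; open, the fingers measure 114 mm over their backs; the gripper's body (76 mm by 85 mm) begins 54 mm behind the grasp point. The pads swing forward as they close: fully open they stand 13 mm farther back than shut.
Start: joints at [-1.346, 0.351, 1.652, -0, 1.139, -0.085], TCP at [0.168, -0.524, 0.231] pointing down, gripper open.
Joint ranges: [-2.75, 2.75], [-0.79, 2.1], [0.01, 2.65], [-1.57, 4.71], [0.07, 3.14], [-2.87, 2.87]. Speed limits (rad/s): [2.22, 2.22, 2.79, 3.14, 3.14, 3.14].

## Interface

Orientations are given as a 3x3 rotation matrix whose columns are the frame's x, y, z axes.
In Python, from bench import manip gives the robot as it stands. Calls block until the motion is done:
- manip.move_ptp(position, orientation): joint-space move of the TCP to a pose.
- manip.move_l(position, attitude=None, max_speed=0.15): straight line of the TCP; attitude=None keeps the orientation; max_speed is the mean speed in m/s.
- manip.move_j(angles): joint-space move.
- manip.set_gripper(opening, effort=None): opening from 0.0 (shut) to 1.0 (fully open); effort is the grip in N (None keeps the last); returns when the fingers have stopped.
- manip.dwell(seconds).
- manip.inverse_kinematics(position, orientation): joint angles nearest the present ones, or None.
- manip.grab_frame(name): name is "scene" or "top"; returns (picture, depth): 420x560x3 uint8, red, green, blue; 420x560 float32, m along the optical axis (not along the pixel's ray), 0 where there is no reading.
- manip.get_calibration(name): a dict with "camera_matrix" (3x3 intrinsics, pixels), "R" (3x3) and "t" (3): a world point X has camera coordinates R X + t. Camera axes: x right, y down, z forward; pixel columns grow to the right and rows downward; lengths in m; the calibration is good to about 2 mm. A picture is of the moment at which its call begins. get_calibration takes no time and is no camera call.
A pose or a line that the arm cannot do raises manip.Unreachable and nothing moves.
- manip.sign_off(): hands the job in, once; it reports no verdict.
Trained networks look in the newest picture that a camera, given by its name, has taken for a name from the list of things; names that differ only in an ending like _2 or _b are one class to them, and where a whole thing is asked for, a point or a joint stands for the part that bears it (a point fixed in the world has none). Each returns a list of dicts, best first, with "confidence" (0 to 1); they miss things now and then, are a little off and sometimes report something else, mostly with a low value. They report only what shows in the picture. A call takes as long as a camera call. They do not tell look-alikes from the thing itself.
- manip.look_for(camera, name): "at" ([x, y, z] in m, in world coordinates, good to about 4 mm: the middle of the surface that is visible of it).
Readings, each from a call of its own:
- manip.current_time(): time.
- manip.current_qpos(): joint angles.
- manip.current_joint_vel(): joint speeds.
- manip.current_joint_torque(): joint torques, N m.
- manip.current_ee_pos(): TCP position.
- manip.current_tcp_rot(): TCP orientation.
- manip.current_force(): force on the tool from outside, world axes, zero at the start.
- manip.current_ft_torque(): the same for the moment, N m.
- manip.current_grip_width(): opening from 0.0 (shut) to 1.0 (fully open).
Only numpy, scipy, OpenCV 4.12 (cv2) and the standard library are available. Lean on these libraries where they do the work, as an engineer would, in place of code of your own. Each camera call takes 0.05 s, during which the arm holds its last target. There are 200 camera calls.

## Working session

There is one attempt and no reset: what is moved stays moved. The work goes in short steps, each a Python script; the robot and the scene stay as the last script left them, time stands still between calls to the robot, and variables do not carry over. Pictures are saved under pics/ and viewed, about 8 in all and at most 12, crops included, and the job is handed in when it is done.

```bash
mkdir -p pics
python3 - <<'E'
from bench import manip
import cv2,numpy as np
for c in("scene","top"):
    p,d=manip.grab_frame(c); cv2.imwrite(f"pics/{c}0.png",p[:,:,::-1]); np.save(f"pics/{c}0.npy",d)
    k=manip.get_calibration(c); print(c,np.round(k["R"],3).tolist(),np.round(k["t"],3),k["camera_matrix"][0][0])
    for n in["carrier","full_cassette","empty_cassette_a","drain_rest","dip_stand","dish","bar_top","middle_hole","pin","knob_top","comb_rack","stain_bottle","label_roll","bench_timer"]:
        try: r=manip.look_for(c,n)
        except Exception as e: r=[];print(n,e)
        K=np.array(k["camera_matrix"])
        for q in r[:3]:
            x=K@(k["R"]@np.array(q["at"])+k["t"]); print(" ",n,np.round(q["at"],3),round(q["confidence"],2),np.round(x[:2]/x[2]))
print(manip.current_time())
E
```

```text
scene [[-0.627, -0.779, -0.018], [-0.295, 0.259, -0.92], [0.721, -0.571, -0.392]] [0.322 0.321 0.939] 417.6211573273331
  empty_cassette_a [ 0.663 -0.019  0.21 ] 0.75 [258. 188.]
  dip_stand [ 0.582 -0.002  0.05 ] 0.98 [271. 242.]
  dish [ 0.525 -0.001  0.049] 0.66 [282. 249.]
  bar_top [0.355 0.176 0.025] 0.5 [269. 303.]
  middle_hole [0.526 0.004 0.047] 0.17 [280. 250.]
  pin [ 0.66  -0.016  0.214] 0.69 [258. 187.]
  knob_top [ 0.661 -0.014  0.213] 0.86 [257. 188.]
  comb_rack [0.413 0.333 0.048] 0.62 [204. 309.]
  stain_bottle [ 0.333 -0.147  0.012] 0.53 [360. 268.]
  stain_bottle [ 0.587 -0.002  0.05 ] 0.32 [270. 242.]
  label_roll [0.355 0.175 0.025] 0.61 [270. 302.]
  bench_timer [ 0.633 -0.259  0.02 ] 0.63 [318. 224.]
top [[-0.015, -1.0, -0.001], [-0.99, 0.015, -0.14], [0.14, -0.001, -0.99]] [0.032 0.532 1.183] 396.8787525866909
  carrier [ 0.452 -0.346  0.119] 0.89 [412. 233.]
  full_cassette [ 0.477 -0.301  0.093] 0.54 [393. 225.]
  full_cassette [ 0.489 -0.398  0.071] 0.51 [423. 222.]
  empty_cassette_a [ 0.489 -0.396  0.069] 0.66 [422. 222.]
  empty_cassette_a [ 0.484 -0.355  0.065] 0.59 [408. 224.]
  empty_cassette_a [0.452 0.312 0.048] 0.57 [186. 238.]
  drain_rest [ 0.487 -0.3    0.   ] 0.56 [384. 225.]
  dip_stand [ 0.604 -0.011  0.017] 0.86 [292. 189.]
  dip_stand [ 0.552 -0.003  0.016] 0.33 [290. 205.]
  dish [ 0.557 -0.006  0.013] 0.85 [291. 204.]
  bar_top [ 0.45  -0.349  0.121] 0.66 [413. 233.]
  middle_hole [ 0.448 -0.349  0.12 ] 0.79 [413. 234.]
  pin [ 0.665 -0.019  0.223] 0.86 [297. 151.]
  knob_top [ 0.664 -0.018  0.219] 0.92 [296. 152.]
  knob_top [ 0.449 -0.344  0.122] 0.39 [411. 234.]
  comb_rack [0.452 0.314 0.047] 0.71 [186. 238.]
  stain_bottle [ 0.35  -0.162  0.115] 0.78 [348. 270.]
  label_roll [0.363 0.169 0.02 ] 0.77 [235. 267.]
  label_roll [ 0.49  -0.299  0.002] 0.44 [384. 224.]
  bench_timer [ 0.652 -0.266  0.016] 0.55 [372. 173.]
1.5
```

Run:
```python
import cv2
a=cv2.imread("pics/scene0.png"); cv2.imwrite("pics/s.png",cv2.resize(a,(800,600),interpolation=cv2.INTER_CUBIC))
b=cv2.imread("pics/top0.png")[130:300,260:480]; cv2.imwrite("pics/t.png",cv2.resize(b,(776,600),interpolation=cv2.INTER_CUBIC))
```

```text
(no output)
```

View pics/s.png

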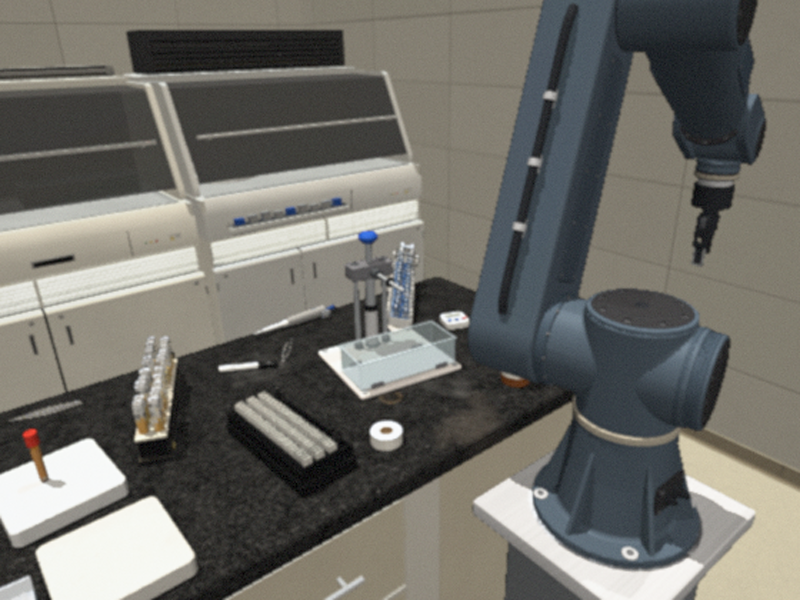

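View pics/t.png

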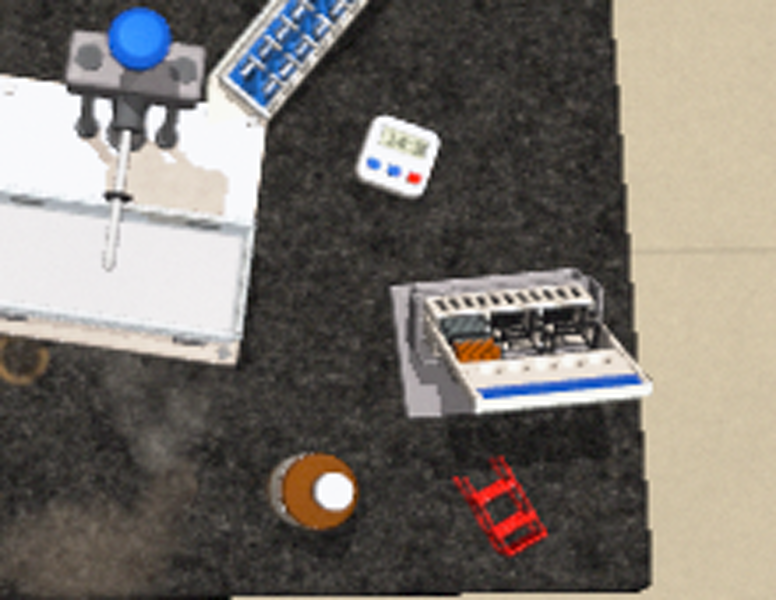

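The scene view (800x600) shows the stand and dish at (390,330), with the carrier hidden behind the arm. In the top crop (scale about 3.53, offset 260,130):
- **Carrier:** leaning in its rest, blue band at (560,393).
- **Full cassette:** orange ends at (475,350), which is the left end (world +y). The two empties are at (515,330) and (565,330).
- **Pin:** from (125,130) to (108,268). The knob is at (140,38).

Look-alikes:
- The red frame at (500,505) is a decoy.
- The blue rack at (290,50) and the comb rack are not carriers.

So the hole to use is the 22 mm one on the world +y side. Next I measure the geometry from depth.

Run:
```python
from bench import manip
import cv2,numpy as np
k=manip.get_calibration("top");K=np.array(k["camera_matrix"]);R=np.array(k["R"]);t=np.array(k["t"])
p=cv2.imread("pics/top0.png");d=np.load("pics/top0.npy")
v,u=np.mgrid[:420,:560]
P=(np.stack([(u-K[0,2])/K[0,0]*d,(v-K[1,2])/K[1,1]*d,d],-1)-t)@R
h=cv2.cvtColor(p,cv2.COLOR_BGR2HSV); blue=(h[...,0]>100)&(h[...,0]<130)&(h[...,1]>150)&(d>0)
def box(u0,u1,v0,v1): m=np.zeros_like(blue);m[v0:v1,u0:u1]=1;return m
def line(A,nm):
    c=A.mean(0);w=np.linalg.svd(A-c)[2][0];s=(A-c)@w
    print(nm,len(A),"c",np.round(c,4),"dir",np.round(w,3),"ends",np.round(c+w*s.min(),4),np.round(c+w*s.max(),4),"med",np.round(np.median(A,0),4))
kn=blue&box(285,312,128,155)&(P[...,2]>.27)
line(P[kn],"knob")
kt=kn&(P[...,2]>.286); print("ktop",P[kt].mean(0) if kt.any() else 0, (P[kn][:,:2].max(0)+P[kn][:,:2].min(0))/2)
m=box(284,302,160,210)&(P[...,2]>.18)&(P[...,2]<.225)
line(P[m],"pin")
for r in range(160,210,3):
    q=m[r]; print(r,np.where(q)[0],np.round(P[r][q].mean(0),4) if q.any() else "")
line(P[blue&box(390,450,225,250)],"band")
w=box(380,460,200,260)&(P[...,2]>.115)&(d>0); line(P[w],"bar hi")
o=(h[...,0]<20)&(h[...,1]>150)&box(380,460,215,240); line(P[o],"orange")
pl=(abs(P[...,2]-.012)<.005)&(h[...,1]<40)&(h[...,2]>150)&box(200,345,130,240)
print("plate",cv2.minAreaRect((P[pl][:,:2]*1000).astype(np.float32)))
g=(P[...,2]<.03)&(P[...,2]>.004)&box(355,440,205,260); print("restbits",cv2.minAreaRect((P[g][:,:2]*1000).astype(np.float32)))
```

```text
knob 248 c [ 0.6735 -0.0234  0.2884] dir [-0.934  0.353 -0.064] ends [ 0.6957 -0.0318  0.2899] [ 0.6537 -0.0159  0.2871] med [ 0.6735 -0.0228  0.2888]
ktop [ 0.67457702 -0.02358498  0.28972564] [ 0.67544426 -0.02431951]
pin 197 c [ 0.5945 -0.0111  0.209 ] dir [-0.987  0.158 -0.044] ends [ 0.648  -0.0196  0.2114] [0.5209 0.0007 0.2057] med [ 0.5989 -0.0109  0.2083]
160 [293 294 295 296 297 298 299 300 301] [ 0.6439 -0.02    0.2132]
163 [292 293 294 295 296 297 298 299 300] [ 0.6358 -0.0172  0.213 ]
166 [292 293 294 295 296 297 298 299 300] [ 0.6285 -0.0171  0.2095]
169 [294 295 296] [ 0.6205 -0.0143  0.2086]
172 [294 295 296] [ 0.6125 -0.0142  0.2078]
175 [293 294 295] [ 0.6044 -0.0114  0.2074]
178 [293 294 295] [ 0.596  -0.0112  0.2083]
181 [293 294 295] [ 0.5882 -0.0111  0.2066]
184 [290 291 292 293 294] [ 0.5788 -0.0054  0.2126]
187 [292 293 294] [ 0.5715 -0.0081  0.2086]
190 [291 292 293] [ 0.5634 -0.0052  0.2086]
193 [291 292 293] [ 0.5557 -0.0051  0.2064]
196 [292 293] [ 0.547  -0.0062  0.2097]
199 [290 291 292] [ 0.5394 -0.0022  0.2074]
202 [289 290 291 292] [ 0.5312 -0.0007  0.2081]
205 [290 291] [ 0.5239 -0.0006  0.2033]
208 [] 
band 101 c [ 0.4309 -0.3488  0.1583] dir [-0.08   0.997  0.01 ] ends [ 0.4357 -0.4088  0.1577] [ 0.4261 -0.2896  0.1589] med [ 0.431  -0.3487  0.1588]
bar hi 714 c [ 0.4372 -0.3487  0.1456] dir [-0.085  0.996  0.   ] ends [ 0.4432 -0.4193  0.1456] [ 0.4313 -0.28    0.1456] med [ 0.4364 -0.3488  0.1492]
orange 64 c [ 0.465  -0.304   0.1005] dir [ 0.137 -0.909 -0.394] ends [ 0.4624 -0.2867  0.108 ] [ 0.4719 -0.3499  0.0807] med [ 0.4647 -0.3033  0.1018]
plate ((626.9806518554688, 86.22813415527344), (463.1333923339844, 260.7474365234375), 77.32769012451172)
restbits ((464.878173828125, -333.7874755859375), (259.63848876953125, 170.06735229492188), 89.12149047851562)
```

```bash
cat > h.py <<'E'
from bench import manip
import numpy as np, cv2
def fr(yaw,tilt=0):
    x=np.array([np.cos(yaw),np.sin(yaw),0]);y=np.array([-x[1],x[0],0]);z=np.array([0,0,1.])
    c,s=np.cos(tilt),np.sin(tilt)
    return c*x+s*z,y,-s*x+c*z
def rot(f,sg=1):
    x=-f[2];y=sg*f[0];return np.column_stack([x,y,np.cross(x,y)])
YC,YS=np.radians(4.9),np.radians(-8.7)
C=fr(YC,np.radians(32));S=fr(YS)
bar=np.array([.421,-.350,.165]);pin=np.array([.5483,-.004,.205]);knob=np.array([.6748,-.0235,.292])
G=bar+.022*C[1]-.026*C[2]
E
python3 - <<'E'
from h import *
for sg in(1,-1):
    for n,p,f in[("pre",G+.09*C[2],C),("g",G,C),("lift",G+.1*C[2],C),("up",G+.1*C[2]+[.05,0,.08],fr(YC)),("app",pin-.075*S[0]+[0,0,.02],S),("on",pin+[0,0,.02],S),("knob",knob+[0,0,.05],S)]:
        q=manip.inverse_kinematics(p,rot(f,sg)); print(sg,n,np.round(p,3),None if q is None else np.round(q,2))
E
```

```text
1 pre [ 0.385 -0.331  0.219] [-1.06  0.19  2.02  0.72  0.82 -1.62]
1 g [ 0.433 -0.327  0.143] [-0.96  0.37  2.02  0.87  0.65 -1.73]
1 lift [ 0.38  -0.331  0.228] [-1.07  0.17  2.02  0.71  0.84 -1.61]
1 up [ 0.43  -0.331  0.308] [-0.74  0.27  1.57 -0.    1.3  -0.83]
1 app [0.474 0.007 0.225] [-0.08  0.22  1.85 -0.    1.07  0.07]
1 on [ 0.548 -0.004  0.225] [-0.09  0.35  1.66 -0.    1.12  0.06]
1 knob [ 0.675 -0.024  0.342] [-0.1   0.52  1.13 -0.    1.49  0.05]
-1 pre [ 0.385 -0.331  0.219] [-1.06  0.19  2.02  0.72  0.82  1.52]
-1 g [ 0.433 -0.327  0.143] [-0.96  0.37  2.02  0.87  0.65  1.41]
-1 lift [ 0.38  -0.331  0.228] [-1.07  0.17  2.02  0.71  0.84  1.53]
-1 up [ 0.43  -0.331  0.308] [-0.74  0.27  1.57 -0.    1.3   2.31]
-1 app [0.474 0.007 0.225] None
-1 on [ 0.548 -0.004  0.225] None
-1 knob [ 0.675 -0.024  0.342] None
```

Run:
```python
from h import *
manip.move_ptp(G+.09*C[2],rot(C)); manip.set_gripper(.5,50)
manip.move_l(G+.03*C[2],max_speed=.15)
p,d=manip.grab_frame("top"); np.save("pics/t1.npy",d)
cv2.imwrite("pics/t1.png",cv2.resize(p[170:290,350:510,::-1],(800,600),interpolation=cv2.INTER_CUBIC))
print(manip.current_time(),manip.current_force(),manip.current_ee_pos(),G+.03*C[2])
```

```text
3.9583 [-0.61689746  0.10134173  0.25671586] [ 0.41695741 -0.32851733  0.16906523] [ 0.4170089  -0.32826146  0.16839219]
```

View pics/t1.png

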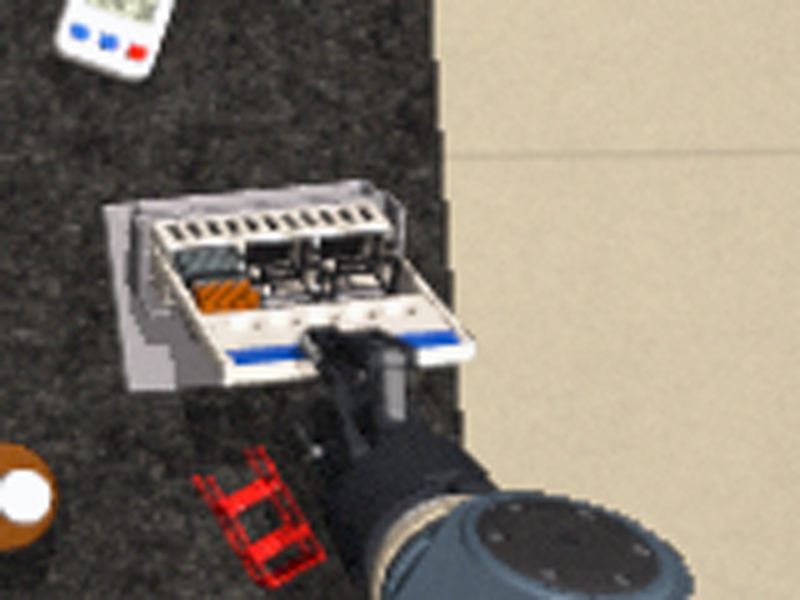

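The finger (about 322,345) lines up with the second hole from the left (295,320), continued up along the carrier's lean. The full cassette, with orange ends at (225,295), is in that same left end. I'll grasp and lift.

Run:
```python
from h import *
manip.move_l(G,max_speed=.08); print("F",manip.current_force())
manip.set_gripper(0,60); manip.dwell(.2); print("w",manip.current_grip_width(),manip.current_force())
f0=manip.current_force()
manip.move_l(G+.1*C[2],max_speed=.08); print("F",manip.current_force(),manip.current_ft_torque(),manip.current_grip_width())
manip.move_l(G+.1*C[2]+[.05,0,.08],rot(fr(YC)),max_speed=.1)
manip.move_ptp(pin-.085*S[0]+[0,0,.045],rot(S)); manip.dwell(.4)
print(manip.current_time(),manip.current_force(),manip.current_ft_torque(),manip.current_ee_pos(),pin-.085*S[0]+[0,0,.045])
for c in("scene","top"):
    p,d=manip.grab_frame(c); np.save(f"pics/{c}2.npy",d);cv2.imwrite(f"pics/{c}2.png",p[:,:,::-1])
a=cv2.imread("pics/scene2.png")[130:280,190:390];cv2.imwrite("pics/s2.png",cv2.resize(a,(800,600),interpolation=cv2.INTER_CUBIC))
```

```text
F [ 0.78253387 -0.23311314 -0.04662846]
w 0.10145272862636102 [2.37913191 0.83480616 6.46515843]
F [-0.14227367  0.2508997  -4.43292517] [-0.03897913  0.81621891 -0.05258218] 0.10219401125412644
9.275 [-0.12620845  0.13355197 -4.85877044] [-0.02334514  0.0331657  -0.02697184] [0.46433598 0.00860447 0.25001446] [0.46427802 0.00885717 0.25      ]
```

View pics/s2.png

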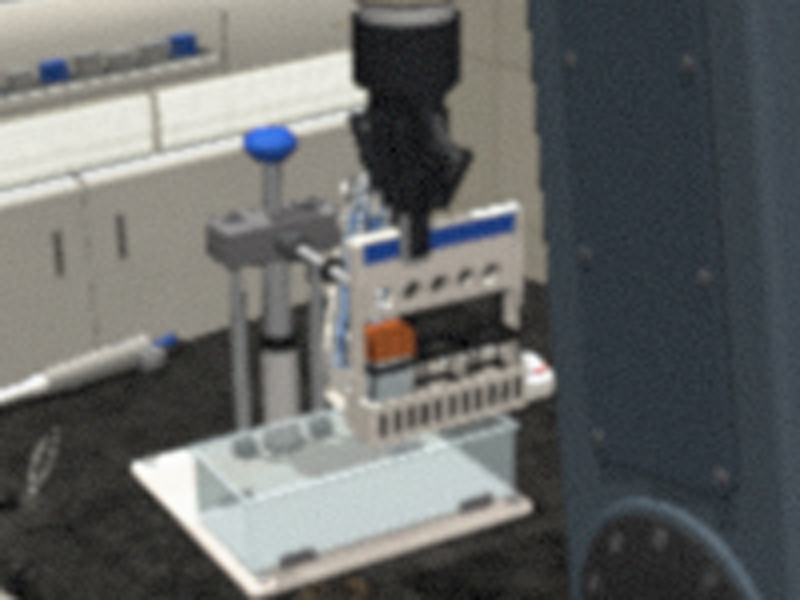

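Run:
```python
from h import *
k=manip.get_calibration("scene");K=np.array(k["camera_matrix"]);R=np.array(k["R"]);t=np.array(k["t"])
T=np.array([0.46434,0.00860,0.25001]); o=-R.T@t
for c in[(383,298),(411,289),(437,282),(464,276),(490,270)]:
    r=R.T@np.linalg.solve(K,[190+(c[0]+.5)/4-.5,130+(c[1]+.5)/4-.5,1]); pl=T-.005*S[0]
    X=o+r*((pl-o)@S[0])/(r@S[0]); print(np.round((X-T)@np.array(S).T*1000,1))
def pr(X): x=K@(R@X+t); return x[:2]/x[2]
def ov(src,pts,box,out):
    a=cv2.imread(src);u0,u1,v0,v1=box;s=6
    a=cv2.resize(a[v0:v1,u0:u1],None,fx=s,fy=s,interpolation=cv2.INTER_CUBIC)
    for X in pts: cv2.circle(a,tuple(int(round(q)) for q in (pr(X)-[u0,v0]+.5)*s-.5),2,(0,255,0),-1)
    return a
# left: pin axis & knob before; right: expected holes now
A=ov("pics/scene0.png",[pin-.029*S[0],pin,pin+.02*S[0],knob],(235,300,155,215),0)
h=[T-.005*S[0]+y*S[1]-.02*S[2] for y in(.022-.022,.022,-.022,-.044,-.066)]
B=ov("pics/scene2.png",h,(268,333,170,230),0)
cv2.imwrite("pics/ov.png",np.hstack([A,B]))
```

```text
[ -5.   21.7 -21.6]
[ -5.   -1.1 -19.8]
[ -5.  -22.7 -19.2]
[ -5.  -45.5 -19.5]
[ -5.  -67.8 -19.6]
```

View pics/ov.png

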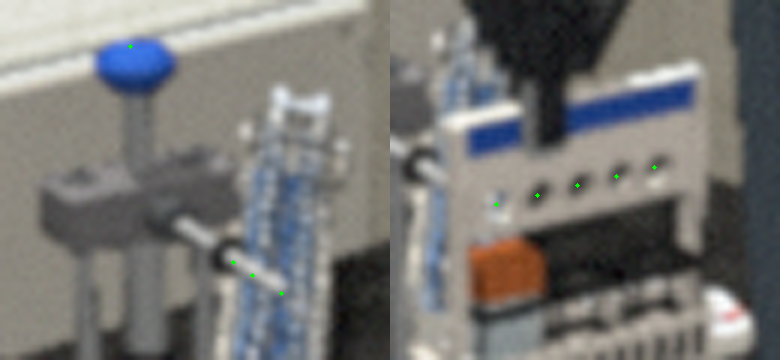

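The left overlay puts the pin on its predicted axis, with the tip at (281,293). On the right, the holes match to about 1 mm. The carrier hangs level in the grip with next to no moment, which confirms the +22 side. Next I insert it, checking forces as it goes.

Run:
```python
from h import *
b=pin+.001*S[1]+[0,0,.020]
manip.move_l(b-.085*S[0]); f0=np.array(manip.current_force()); ok=True
for s in(.05,.03,.02,.01,0):
    manip.move_l(b-s*S[0],max_speed=.08); f=np.array(manip.current_force())-f0; print(s,np.round(f,2))
    if np.linalg.norm(f)>4: ok=False;print("STOP");break
if ok:
    for z in(.003,.0045,.0055,.0065):
        manip.move_l(b-[0,0,z],max_speed=.03); f=np.array(manip.current_force())-f0; print("z",z,np.round(f,2))
        if f[2]>3.6: break
p,d=manip.grab_frame("scene");cv2.imwrite("pics/s3.png",cv2.resize(p[130:280,190:390,::-1],(800,600),interpolation=cv2.INTER_CUBIC))
print(manip.current_time(),manip.current_force(),manip.current_ee_pos())
```

```text
0.05 [-0.61 -0.94  0.96]
0.03 [-1.69  0.85 -0.95]
0.02 [-0.27 -0.47 -0.76]
0.01 [-0.49 -0.01 -0.99]
0 [-0.76 -0.45 -0.33]
z 0.003 [-0.92 -0.2   6.26]
11.8083 [ 0.15298584 -0.21849577  2.74942225] [ 0.54849529 -0.00299719  0.22254669]
```

View pics/s3.png

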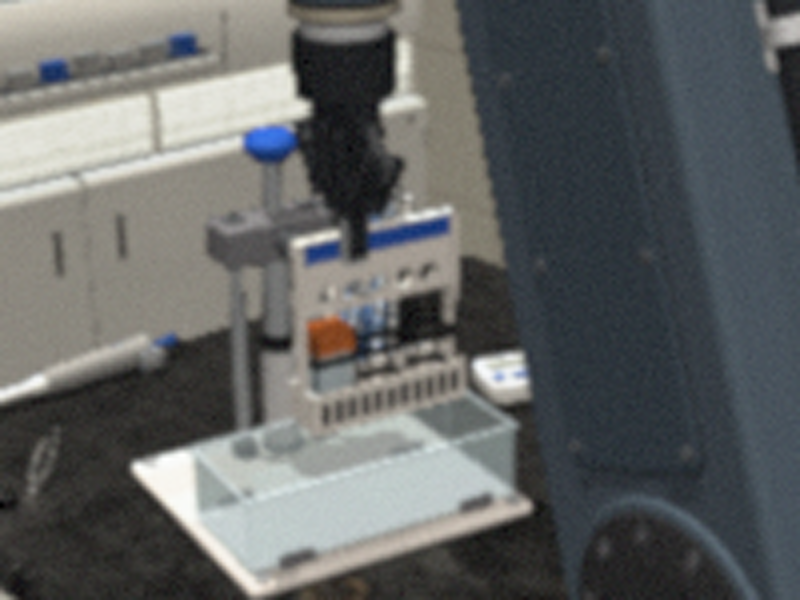

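The weight is now on the pin: the wrist force rose 6 N at 3 mm of lowering, and insertion met no resistance. The pin's nose is visible in the second hole at about (347,285). I'll ease off slightly, release and check.

Run:
```python
from h import *
p0=np.array(manip.current_ee_pos())
manip.move_l(p0+[0,0,.0008],max_speed=.02); print(manip.current_force())
manip.set_gripper(.3,20); print(manip.current_force())
manip.move_l(p0+[0,0,.11],max_speed=.1)
q=p0-.12*S[0]+[0,0,.15]
manip.move_l(q,max_speed=.2); manip.dwell(1)
for c in("scene","top"):
    p,d=manip.grab_frame(c); np.save(f"pics/{c}4.npy",d);cv2.imwrite(f"pics/{c}4.png",p[:,:,::-1])
a=cv2.resize(cv2.imread("pics/scene4.png")[145:255,225:325],None,fx=4,fy=4,interpolation=2)
b=cv2.resize(cv2.imread("pics/top4.png")[130:240,240:340],None,fx=4,fy=4,interpolation=2)
cv2.imwrite("pics/s4.png",np.hstack([a,b])); print(manip.current_time())
```

```text
[-0.28829441 -0.84333509 -3.81150884]
[ 0.28437671  0.06482647 -0.21234882]
15.4917
```

View pics/s4.png

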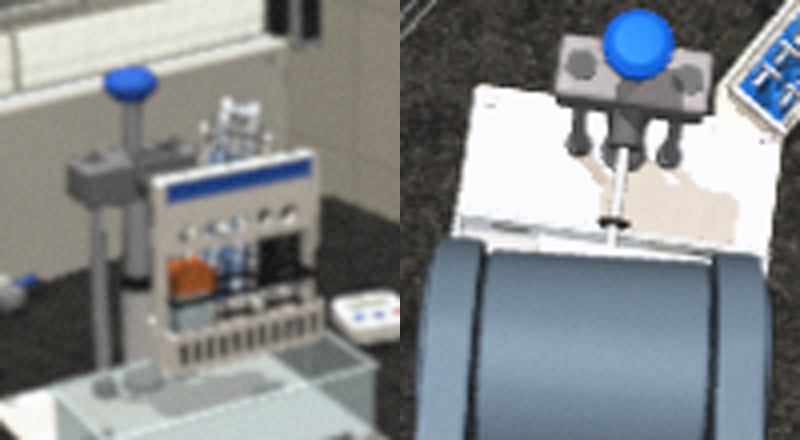

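```bash
cat >> h.py <<'E'
def level(f):
    # roll of bar's blue band / carrier about stand x, from scene picture, on bar front plane
    k=manip.get_calibration("scene");K=np.array(k["camera_matrix"]);R=np.array(k["R"]);t=np.array(k["t"]);o=-R.T@t
    a=cv2.imread(f);h=cv2.cvtColor(a,cv2.COLOR_BGR2HSV)
    m=(h[...,0]>100)&(h[...,0]<130)&(h[...,1]>130); m[:,:262]=0;m[:,310:]=0;m[:180]=0;m[215:]=0
    n,l,s,c=cv2.connectedComponentsWithStats(m.astype(np.uint8));i=1+np.argmax(s[1:,2]);v,u=np.where(l==i)
    r=np.linalg.solve(K,np.stack([u,v,np.ones(len(u))]).astype(float)).T@R
    X=o+r*(((pin-.005*S[0]-o)@S[0])/(r@S[0]))[:,None]
    y=(X-pin)@S[1];z=X[:,2]-pin[2]
    e=np.linalg.eigh(np.cov(np.stack([y,z])))[1][:,1]
    return s[i],np.degrees(np.arctan(e[1]/e[0])),y.min(),y.max(),z.mean()
E
python3 - <<'E'
from h import *
print(level("pics/scene4.png"))
up=manip.current_ee_pos(); manip.set_gripper(0,40)
manip.move_l(knob+[0,0,.07],rot(S),max_speed=.2); manip.move_l(knob+[0,0,.015],max_speed=.1)
print(manip.current_time(),manip.current_force())
f0=np.array(manip.current_force())
p,d=manip.grab_frame("scene");cv2.imwrite("pics/scene5.png",p[:,:,::-1]);print(level("pics/scene5.png"))
manip.move_l(knob-[0,0,.004],max_speed=.03); f=np.array(manip.current_force())-f0; print("contact",np.round(f,1),manip.current_ee_pos())
E
```

```text
(array([268, 185,  34,  10,  99], dtype=int32), np.float64(1.0260926792417338), np.float64(-0.08369317191731716), np.float64(0.03088669146110088), np.float64(0.031037575087344116))
17.95 [-0.04352838 -0.59788629  1.00248688]
(array([268, 185,  34,  10, 100], dtype=int32), np.float64(1.0606121833254893), np.float64(-0.08369317191731716), np.float64(0.03088669146110088), np.float64(0.031085666877254857))
contact [-1.5  0.3  3.7] [ 0.67482595 -0.02350839  0.28838913]
```

Level to about 1°, and the height matches a proper hang. The fingers are on the knob, so I push.

Run:
```python
from h import *
for z in(.02,.04,.057):
    manip.move_l(knob-[0,0,z],max_speed=.03); print(z,np.round(manip.current_force(),1))
z=.057
while z<.066:
    z+=.001; manip.move_l(knob-[0,0,z],max_speed=.02); manip.dwell(.1); f=manip.current_force(); print(round(z,3),np.round(f,1),np.round(manip.current_ee_pos()[2],4))
    if f[2]>24: break
manip.dwell(1.0)
p,d=manip.grab_frame("scene");cv2.imwrite("pics/scene6.png",p[:,:,::-1])
manip.dwell(.5)
print("hold",np.round(manip.current_force(),1),manip.current_time())
manip.move_l(knob+[0,0,.004],max_speed=.03); print(np.round(manip.current_force(),1))
manip.move_l(knob+[0,0,.08],max_speed=.1); 
manip.move_l(pin-.14*S[0]+[0,0,.2],max_speed=.2); manip.dwell(1)
for c in("scene","top"):
    p,d=manip.grab_frame(c); np.save(f"pics/{c}7.npy",d);cv2.imwrite(f"pics/{c}7.png",p[:,:,::-1])
print(level("pics/scene7.png"),manip.current_time())
a,b=[cv2.resize(cv2.imread(f"pics/scene{i}.png")[145:265,225:325],None,fx=4,fy=4,interpolation=2) for i in(6,7)]
cv2.imwrite("pics/s7.png",np.hstack([a,b]))
```

```text
0.02 [-1.9  0.6  6.9]
0.04 [-3.4  0.7  8.8]
0.057 [-3.6  0.9  9. ]
0.058 [-3.3 -0.   9.4] 0.2351
0.059 [-3.5  1.1 10.1] 0.2341
0.06 [-4.1 -0.   9.6] 0.2331
0.061 [-3.7 -0.2  9.9] 0.2321
0.062 [-5.5 -0.3 13. ] 0.2317
0.063 [-8.1  0.9 19.4] 0.2317
0.064 [-11.    0.9  26. ] 0.2316
hold [-10.    1.4  25.5] 25.0
[ 0.5  0.6 -0.3]
(array([267, 185,  35,  10, 100], dtype=int32), np.float64(0.9609725846223666), np.float64(-0.08369317191731716), np.float64(0.03406474896672443), np.float64(0.030965778534839047)) 30.925
```

View pics/s7.png

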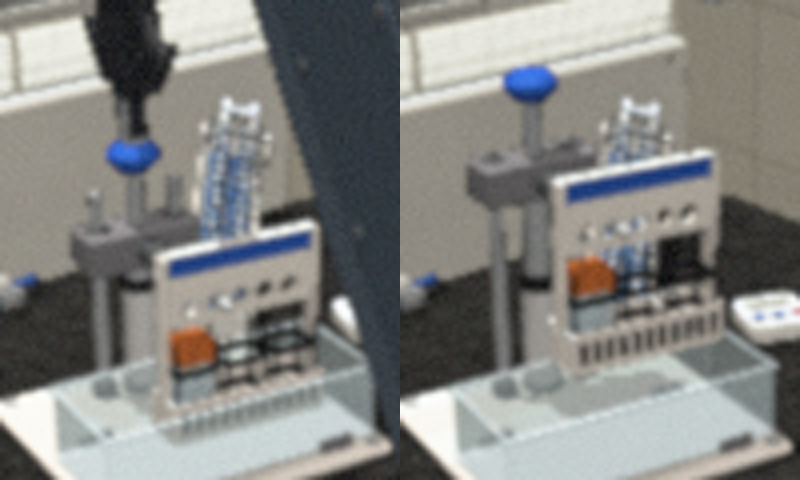

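Left: the carrier is fully down and level inside the dish. Right: it is back up, hanging level with all its cassettes, and the arm is clear.

Run:
```python
from h import *
print(manip.current_force()); manip.sign_off(); print(manip.current_time())
```

```text
[-0.08493536  0.17550238 -0.23307288]
the job is handed in; nothing more can be done
the job is handed in; nothing more can be done
```

The carrier has had its trial dip and is hanging level on the pin with its cassettes in it. The job is handed in; the last clock reading before that was 30.9 s of the 61 s.

- **Hanging:** I gripped the bar above the second hole on the full cassette's side (22 mm off the middle). The moment on the wrist was close to zero, so that was the right hole. I slid it onto the pin against about 2 N at most and let go.
- **Dip:** I pushed the plunger onto its stop at about 60 mm of travel, where the force rose from 10 N to 26 N. I held it about 1.5 s, then let it come up in contact with the fingers.
- **Last checks:** The picture after the dip shows the plunger up and all three cassettes in place. The bar measured about 1° off level both before and after the dip, which is within what the picture can resolve. The wrist force was about zero with the arm clear.
- **Small disagreements:**
  - The weight came onto the pin about 1.5 mm earlier than calculated.
  - The bar's sideways position in the picture was 3–4 mm from nominal.
- **Not separately measured:** I did not measure the bystanders again at the end. The arm was not routed near them, and the wrist force showed no unexpected contact where I read it.

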